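# Clamp the awning tube in its coupler

### The arm

A 6-joint arm with a two-finger parallel gripper is mounted at the origin on the work surface. World frame = base frame: x ahead of the robot, y to its left, z up, the work surface at z = 0. Lengths are in mm, angles in degrees, forces in N, time in s.
With the tool pointing down it reaches from about 350 to 850 mm from the base axis. Payload 8.1 kg.
Tool frame: the origin (TCP) lies midway between the tips of the shut fingers; the grasp point (between the pads) lies 19 mm behind it; z points along the fingers, y is the direction in which the jaws open and shut (so a half turn about z gives the same grasp; the last joint's range is limited). The gripper opens to 85 mm and grips with 20 to 120 N. Pads are 22 mm wide; open, the fingers measure 114 mm over their backs; the gripper's body (76 mm by 85 mm) begins 54 mm behind the grasp point. The pads swing forward as they close: fully open they stand 13 mm farther back than shut.
Start: joints at [-71.986, 7.471, 85.268, -0, 87.261, -4.893], TCP at [233.56, -552.68, 231.292] pointing down, gripper open.
Joint ranges: [-169.43, 169.43], [-51.17, 129.36], [1.28, 143.12], [-76.62, 256.62], [0, 156.53], [-152.29, 152.29]. Speed limits (degrees/s): [136.94, 136.94, 159.86, 180, 180, 180].

### API

Orientations are given as [roll, pitch, yaw] about the fixed x, y, z axes, in that order (R = Rz(yaw) Ry(pitch) Rx(roll)).
In Python, from bench import telemetry, snapshot, camera_params, job gives the robot as it stands. The module is installed in compiled form; this text tells all that it offers.
- The arm moves only by the shell command python3 -m jog 'ROWS' [FORCE]. ROWS is JSON, a list that holds one entry, the list of rows, each a list of 7 numbers: the shift along the tool's x, y, z in units of 50 mm (1.0 is 50 mm), then the turn, a rotation vector about the tool's x, y, z in units of 2 pi rad (1.0 is 2 pi rad), then the opening, from 0 (shut) to 1 (fully open). In form: [[[dx, dy, dz, rx, ry, rz, claw], ...]]. A call has 1 to 12 rows; each row shifts and turns the commanded pose from where the row before left it, along the tool's axes as they then stand; what a row does not reach is not made up. A row lasts 1/8 s, in which the tool goes at most 62.5 mm and 10.7 degrees, less where a joint would pass 70% of its speed; a pose out of reach is approached as far as the arm can. A call with a number of a shift or a turn outside -1 to 1 is refused whole. A call with a gripper value outside its range is refused whole. The fingers move at their own pace and stop on an object; FORCE is the grip in N (left out, the last holds). Time passes only in rows, so rows that do not move let the fingers close. It gives the time, the measured TCP pose, the force and the opening at its end, in the units of the state.
- telemetry.sense(): the state, without advancing time (a new reading comes with each control period).
- snapshot(name): name is "scene" or "top" or "wrist"; returns (picture, depth): 400x640x3 uint8, red, green, blue; 400x640 float32, mm along the optical axis (not along the pixel's ray), 0 where there is no reading.
- camera_params(name): a dict with "K" (3x3 intrinsics, pixels), "D" ([k1, k2, p1, p2, k3] as OpenCV has them; the pictures are not rectified), "extrinsics" (4x4, takes a point from camera to world coordinates). Camera axes: x right, y down, z forward; pixel columns grow to the right and rows downward; lengths in mm; the calibration is good to about 2 mm. A picture is of the moment at which its call begins: read the wrist's pose just before it. camera_params takes no time and is no camera call; for the wrist camera it gives the pose at the moment of the call.
- job.hand_in(): hands the job in, once; it reports no verdict.
The state is a dict: "time": time; "joint_pos": joint angles; "qd": joint speeds; "joint_efforts": joint torques, N m; "tool_pos": TCP position; "tcp_rot": TCP orientation; "ft_force": force on the tool from outside, world axes, zero at the start; "wrist_torque": the same for the moment, N m; "finger_gap": finger opening in mm.
Only numpy, scipy, OpenCV 4.12 (cv2) and the standard library are available. Lean on these libraries where they do the work, as an engineer would, in place of code of your own. Each camera call takes 0.05 s, during which the arm holds its last target. There are 200 camera calls.

### The job

Close the coupler on the awning tube at the taco stall's counter: swing its hinged upper half over the tube and press the flange down firmly, with 15 to 25 N, to bed it on the rubber lining; only then swing the bolt up into the flange's slot and push it upright, so that its nut rides up over the prongs and holds the half down. Never press the closed half or push the bolt with more than 25 N, leave the bowl, the ramekin and the tumbler where they are, and let go.

Things in the scene. Friction and masses are not known exactly. Their poses are not given: they have to be found in the camera images.
- clamp: Steel coupler fixed to the counter; a metal tube, 48 mm across, 270 mm long, lies through it, axis 85 mm above the counter, ends on wooden blocks. Origin on the counter under its middle; x along the tube, y across it (hinge on the +y side, bolt on the -y side), z up.
- tube_top (a point): Top of the bare tube, 109 mm above the counter. A strip of stiff elastic rubber (40 x 22 mm) lines it there under the arch; its thickness varies unseen from nominal (4 mm) to 2.6 mm more.
- upper_half: Hinged upper half, a steel arch 44 mm wide in x with a flat flange. Origin on the hinge axis (50 mm to the +y side of the tube's axis, 85 mm up, parallel to it); axes as the coupler's when closed, turning with it. Here the arch's crown is at y -50, z +35 mm; the flange, 10 mm thick, upper face z +6, is solid from y -80 to -105, then two prongs to -120, then a 38 degree down slope to -133 mm.
- slot (a point): Middle of the slot between the prongs on the upper face, in the upper half's frame at (0, -112, +6) mm; the slot is 13 mm wide and open at the prongs' end. The bolt's shank stands here when upright.
- half_hinge (a joint): Angle of the upper half in rad: 0 closed with the flange level on a nominal lining (about 0.05 on the thickest), grows as it opens up and back towards +y: 1.57 flange straight up; limits -0.09, 2.1. The hinge is stiff (0.22 N m of friction): the half stays where it is left. Pressed at press_point, the lining gives about 1 mm for 12 N.
- press_point (a point): Middle of the flange's upper face, where there is no slot: in the upper half's frame at (0, -94, +6) mm. When closed on a nominal lining it is 91 mm above the counter, 44 mm to the -y side of the tube's axis. The flat there is 25 mm wide in y and 44 mm in x.
- swing_bolt: Swing bolt: a 10 mm steel shank on a pin, with a round sprung nut. Origin on the pin, 62 mm to the -y side of the tube's axis, 40 mm above the counter; z runs along the shank to the nut. At rest the nut's underside is 50 mm from the pin; it can slide up the shank by 11 mm against a spring (1.8 N, and 1.2 N more per mm) that pulls it down.
- bolt_pin (a joint): Angle of the bolt in rad: 0 upright in the slot (stop at -0.015), grows as it leans out to the coupler's -y side, up to 1.05. It stays where it is left (0.06 N m). In its last 0.6 rad the nut rides up the prongs' slope by 1 to 8 mm against its spring (about 5 to 15 N on the side of the nut); once upright it holds by itself.
- nut (a point): Centre of the bolt's nut, at rest 66 mm from the pin along the shank. The nut is 26 mm across and 32 mm tall, lower edge bevelled 2 mm; the shank's end stands up to 14 mm above it.
- black_bowl: Black bowl, 110 mm across, 55 mm high, beside the coupler: a bystander. Origin under its middle.
- glass_ramekin: Small glass ramekin, 76 mm across, 40 mm high: a bystander. Origin under its middle.
- tumbler: Amber glass tumbler, 80 mm across, 110 mm high: a bystander. Origin under its middle.

How it is judged (in metres and radians):
On the way, in this order (a step that is already met when the one before it is completed fails the run):
1. the upper half is swung over the tube and pressed down on its lining with at least 15 N (value of joint half_hinge below 0.065 rad and contact force between the fingers and upper_half above 15 N), for 0.1 s.
2. the bolt stands upright in the slot with its nut bearing on the flange (value of joint half_hinge below 0.065 rad and value of joint bolt_pin below 0.08 rad and contact force between swing_bolt and upper_half above 0.8 N), for 0.2 s.
At the end, for the whole second after the job is handed in: The upper half is closed over the tube (hinge below 0.065 rad), the bolt stands upright in the slot (within 0.08 rad) with its nut pressing on the flange (over 0.8 N), all at rest and let go (all of step 2 and velocity of joint each of bolt_pin, half_hinge below 0.05 rad/s); the robot touches nothing.
It fails at once if the closed upper half is pressed with more than 25 N (value of joint half_hinge below 0.1 rad and contact force between any of the arm, the fingers and upper_half above 25 N).
It fails at once if the bolt is pushed with more than 25 N (contact force between any of the arm, the fingers and swing_bolt above 25 N).
It fails at once if the bowl, ramekin or tumbler is shifted by more than 30 mm (distance of any of black_bowl, glass_ramekin, tumbler from where it was at the start of the episode above 0.03 m).
It also fails if it takes over 61 s, if anything falls off the work surface, if the arm or the gripper's body presses on something with over 40 N, if the wrist force passes 120 N, or if a joint passes its speed limit or range.

## Working session

There is one attempt and no reset: what is moved stays moved. The work goes in short steps, Python scripts to look and compute and a shell command to move; the robot and the scene stay as the last step left them, time stands still between calls to the robot, and variables do not carry over. Pictures are saved under pics/ and viewed, about 8 in all and at most 12, crops included, and the job is handed in when it is done.

```bash
mkdir -p pics; cat > h.py <<'E'
import numpy as np,cv2
from bench import telemetry,snapshot,camera_params
from scipy.spatial.transform import Rotation as R
def shot(n,f):
    p=camera_params(n); a,d=snapshot(n)
    cv2.imwrite('pics/'+f+'.png',a[:,:,::-1]); np.savez('pics/'+f,a=a,d=d,K=p['K'],D=p['D'],E=p['extrinsics']); return a,d,p
def cloud(f):
    z=np.load('pics/'+f+'.npz'); d=z['d']; h,w=d.shape
    uv=np.stack(np.meshgrid(np.arange(w),np.arange(h)),-1).reshape(-1,1,2).astype(float)
    n=cv2.undistortPoints(uv,z['K'],z['D']).reshape(h,w,2)
    P=np.dstack([n*d[...,None],d]); return P@z['E'][:3,:3].T+z['E'][:3,3], d>0, z['a']
E
python3 - <<'E'
from h import *
print(telemetry.sense())
a=shot('scene','s0');b=shot('top','t0')
for n in('scene','top'):print(camera_params(n)['extrinsics'])
E
```

```text
{'time': 0.0, 'joint_pos': array([-7.19853353e+01,  7.51699346e+00,  8.53285592e+01,  3.13862699e-04,
        8.72609095e+01, -4.89150119e+00]), 'qd': array([-0.02710821,  0.07222734,  0.00625934,  0.06869584,  0.04763804,
       -0.08913999]), 'joint_efforts': array([ 1.77470189e-03, -5.69396138e+01, -5.00557137e+01,  1.39389249e-04,
        1.44031411e-02,  1.13818493e-05]), 'tool_pos': array([ 233.40312951, -552.15313894,  230.23167094]), 'tcp_rot': array([-1.79893952e+02, -9.39026148e-03,  2.29061419e+01]), 'ft_force': array([-0.33953937,  0.6310982 ,  0.27718245]), 'wrist_torque': array([-0.00400452,  0.04989061, -0.00399779]), 'finger_gap': 85.1391972879082}
[[ 7.11572027e-01  6.02922449e-01 -3.60762763e-01  9.27034365e+02]
 [ 7.02611294e-01 -6.09425644e-01  3.67338745e-01 -3.05391776e+02]
 [ 1.61869640e-03 -5.14863967e-01 -8.57270363e-01  9.49913299e+02]
 [ 0.00000000e+00  0.00000000e+00  0.00000000e+00  1.00000000e+00]]
[[-1.53484092e-01 -9.60965307e-01  2.30191904e-01  3.80146006e+02]
 [-9.88138238e-01  1.50448976e-01 -3.07884585e-02  5.88133836e+01]
 [-5.04549580e-03 -2.32186961e-01 -9.72658089e-01  9.47472605e+02]
 [ 0.00000000e+00  0.00000000e+00  0.00000000e+00  1.00000000e+00]]
```

View pics/s0.png

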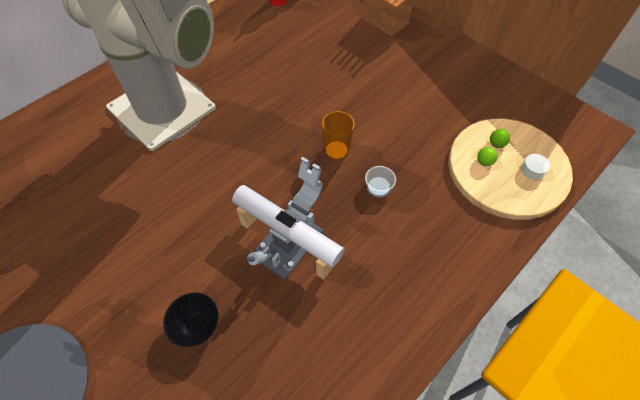

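View pics/t0.png

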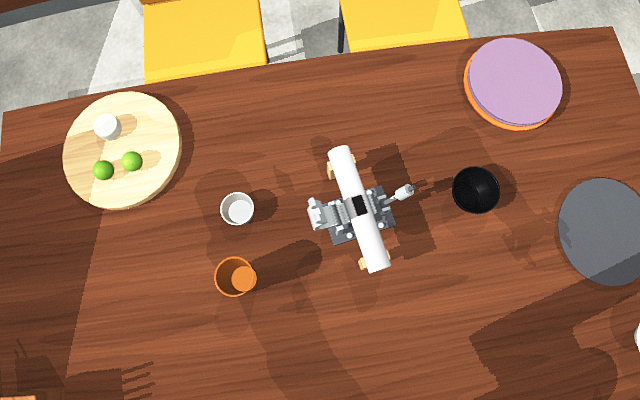

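The scene picture shows the white tube (240,195)-(335,255), with the half standing open and its prongs at (310,165). The bolt leans out with its nut at (258,258). In the top picture the rubber is at (360,206), the nut at (405,190), the flange at (315,213) and the bowl at (476,190); ramekin and tumbler are on the left.

```bash
python3 - <<'E'
from h import *
for f,win in (('t0',(300,425,140,275)),('s0',(225,350,150,280))):
    P,v,a=cloud(f); u0,u1,v0,v1=win
    m=np.zeros(v.shape,bool); m[v0:v1,u0:u1]=1; m&=v
    Q=P[m];C=a[m].astype(int)
    s=C.max(1)-C.min(1)
    w=(C.min(1)>150)&(Q[:,2]>95)&(Q[:,2]<116)
    T=Q[w]; 
    c=T.mean(0);_,_,V=np.linalg.svd((T-c)[:,:2]);x=V[0]*np.sign(V[0][0])
    t=(T-c)[:,:2]@x; print(f,'tube',c,x,np.degrees(np.arctan2(x[1],x[0])),'mid',c[:2]+x*(t.min()+t.max())/2,t.max()-t.min(),'top z',np.percentile(T[:,2],98))
    blk=(C.max(1)<45)&(Q[:,2]>100)&(Q[:,2]<125); B=Q[blk]
    print('rubber',B.mean(0),np.percentile(B[:,2],[50,90]),blk.sum())
    y=np.array([-x[1],x[0]]); o=B.mean(0)[:2]
    L=np.c_[(Q[:,:2]-o)@x,(Q[:,:2]-o)@y,Q[:,2]]
    for nm,k in (('bolt',(abs(L[:,0])<30)&(L[:,1]<-60)&(L[:,2]>30)),('half',(abs(L[:,0])<30)&(L[:,1]>30)&(L[:,2]>60))):
        S=L[k];print(nm,len(S),'min',S.min(0),'max',S.max(0)); 
        b=S[:,1]//8
        for q in np.unique(b): r=S[b==q]; print('  y',q*8,len(r),np.round(r.mean(0)),'zmax',r[:,2].max().round(),'x',r[:,0].min().round(),r[:,0].max().round())
P,v,a=cloud('t0')
for n,(u,w) in dict(bowl=(476,190),ram=(237,209),tum=(236,277)).items(): print(n,P[w,u])
E
```

```text
t0 tube [548.63869723 -32.71749218 104.35618545] [0.98684041 0.16169724] 9.305424024788966 mid [553.69443055 -31.88909264] 271.3443177218435 top z 110.52928234517668
rubber [553.37220575 -33.74256524 113.69102098] [113.71269535 115.50982752] 178
bolt 358 min [ -19.28047565 -122.11058179   36.4777162 ] max [ 19.73143169 -60.18247653 120.63760612]
  y -128.0 3 [  -1. -121.  115.] zmax 115.0 x -3.0 1.0
  y -120.0 35 [  -0. -116.  111.] zmax 121.0 x -10.0 12.0
  y -112.0 45 [  -1. -108.  109.] zmax 116.0 x -12.0 13.0
  y -104.0 58 [  -2. -100.  108.] zmax 114.0 x -12.0 12.0
  y -96.0 60 [ -1. -92.  98.] zmax 109.0 x -12.0 12.0
  y -88.0 42 [ -1. -84.  86.] zmax 97.0 x -9.0 9.0
  y -80.0 22 [  0. -76.  65.] zmax 73.0 x -4.0 5.0
  y -72.0 60 [ -0. -68.  50.] zmax 65.0 x -18.0 18.0
  y -64.0 33 [ -1. -62.  47.] zmax 53.0 x -19.0 20.0
half 932 min [-29.70048044  30.10018295  68.06717072] max [ 29.40813607 104.65350855 211.8433279 ]
  y 24.0 22 [-2. 31. 84.] zmax 89.0 x -21.0 21.0
  y 32.0 90 [-0. 36. 77.] zmax 87.0 x -22.0 22.0
  y 40.0 82 [-1. 44. 84.] zmax 92.0 x -30.0 29.0
  y 48.0 99 [-2
[... 1249 characters left out ...]
 [ 29.97489091 102.24717089 213.97311663]
  y 24.0 13 [ 3. 31. 85.] zmax 87.0 x -19.0 19.0
  y 32.0 34 [ 2. 35. 81.] zmax 88.0 x -24.0 21.0
  y 40.0 146 [ 1. 45. 80.] zmax 94.0 x -28.0 30.0
  y 48.0 146 [ 4. 52. 92.] zmax 105.0 x -30.0 30.0
  y 56.0 82 [  2.  60. 101.] zmax 107.0 x -24.0 30.0
  y 64.0 65 [ -1.  68. 104.] zmax 106.0 x -23.0 20.0
  y 72.0 116 [ -1.  77. 132.] zmax 174.0 x -24.0 21.0
  y 80.0 260 [ -1.  84. 155.] zmax 196.0 x -25.0 21.0
  y 88.0 276 [ -0.  92. 164.] zmax 214.0 x -24.0 21.0
  y 96.0 64 [ 10.  98. 146.] zmax 209.0 x -22.0 21.0
bowl [ 567.97151105 -322.16597537    7.8180475 ]
ram [610.01148542 232.68875802   3.92751689]
tum [456.4467897  251.88009901   4.46123891]
```

```bash
python3 - <<'E'
import cv2,numpy as np
a=cv2.imread('pics/s0.png')[140:290,220:360];b=cv2.imread('pics/t0.png')[140:280,290:430]
a=cv2.resize(a,(400,430),interpolation=2);b=cv2.resize(b,(400,430),interpolation=2)
cv2.imwrite('pics/c0.png',np.hstack([a,b]))
E
```

```text
(no output)
```

View pics/c0.png

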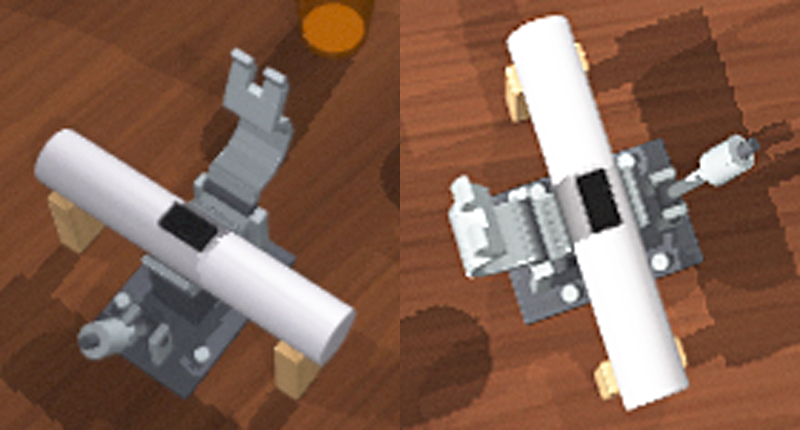

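```bash
python3 -m jog '[[[0,0,-0.3,0,0,-0.029,0],[0,0,-0.3,0,0,-0.029,0],[0,0,-0.3,0,0,-0.029,0],[0,0,-0.3,0,0,-0.029,0],[0,0,-0.3,0,0,-0.029,0],[0,0,-0.3,0,0,-0.029,0],[0,0,0,0,0,-0.029,0],[0,0,0,0,0,-0.009,0],[0.84,0.57,0,0,0,0,0],[0.84,0.57,0,0,0,0,0],[0.84,0.57,0,0,0,0,0],[0.84,0.57,0,0,0,0,0]]]'
cat > w.py <<'E'
from h import *
s=telemetry.sense();O=np.array([554.5,-33.4]);a=np.radians(9.3)
M=np.array([[np.cos(a),np.sin(a)],[-np.sin(a),np.cos(a)]])
p=s['tool_pos'];f=s['ft_force']
print('t %.2f local'%s['time'],(M@(p[:2]-O)).round(1),p[2].round(1),'rot',s['tcp_rot'].round(2),'F local',(M@f[:2]).round(1),f[2].round(1),'gap',s['finger_gap'].round(1))
E
python3 w.py
```

```text
time: 1.6
tool_pos: [319.4, -366.9, 320.8]
tcp_rot: [-180.0, -0.0, 99.2]
ft_force: [0.8, -1.1, -0.4]
finger_gap: 0.0Traceback (most recent call last):
  File "w.py", line 5, in <module>
    print('t %.2f local'%s['time'],(M@(p[:2]-O)).round(1),p[2].round(1),'rot',s['tcp_rot'].round(2),'F local',(M@f[:2]).round(1),f[2].round(1),'gap',s['finger_gap'].round(1))
                                                                                                                                                     ^^^^^^^^^^^^^^^^^^^^^
AttributeError: 'float' object has no attribute 'round'
```

```bash
sed -i "s/s\['finger_gap'\].round(1)/s['finger_gap']/" w.py; python3 -m jog '[[[0.84,0.57,0,0,0,0,0],[0.84,0.57,0,0,0,0,0],[0.84,0.57,0,0,0,0,0],[0.84,0.57,0,0,0,0,0],[0.84,0.57,0,0,0,0,0],[0.84,0.57,0,0,0,0,0],[0.84,0.57,0,0,0,0,0],[0.84,0.57,0,0,0,0,0],[0.84,0.57,0,0,0,0,0],[0.84,0.57,0,0,0,0,0],[0,0,0,0,0,0,0],[0,0,0,0,0,0,0]]]' >/dev/null; python3 w.py
```

```text
t 3.10 local [ -1.2 126.8] 320.7 rot [-1.7993e+02  2.0000e-02  9.9270e+01] F local [-0.3 -0.7] 1.0 gap 0.38504277241730794
```

```bash
python3 - <<'E'
import numpy as np
th=np.r_[np.linspace(1.75,0.19,12)]
c=np.c_[61-105*np.cos(th)+6*np.sin(th),85+105*np.sin(th)+6*np.cos(th)]
print(np.c_[th,c].round(2)); d=np.diff(c,axis=0)/50; d[:,1]*=-1; print(d.round(2).tolist())
E
python3 -m jog '[[[0,0.02,0.9,0,0,0,0],[0,0,0.9,0,0,0,0],[0,0,0.9,0,0,0,0],[0,0,0,0,0,0,0],[0,0,0,0,0,0,0]]]' >/dev/null; python3 w.py
```

```text
[[ 1.7500e+00  8.5620e+01  1.8725e+02]
 [ 1.6100e+00  7.0920e+01  1.8970e+02]
 [ 1.4700e+00  5.6020e+01  1.9005e+02]
 [ 1.3200e+00  4.1220e+01  1.8830e+02]
 [ 1.1800e+00  2.6820e+01  1.8446e+02]
 [ 1.0400e+00  1.3110e+01  1.7863e+02]
 [ 9.0000e-01  3.5000e-01  1.7092e+02]
 [ 7.6000e-01 -1.1180e+01  1.6149e+02]
 [ 6.2000e-01 -2.1270e+01  1.5052e+02]
 [ 4.7000e-01 -2.9700e+01  1.3823e+02]
 [ 3.3000e-01 -3.6320e+01  1.2488e+02]
 [ 1.9000e-01 -4.0980e+01  1.1072e+02]]
[[-0.29, -0.05], [-0.3, -0.01], [-0.3, 0.04], [-0.29, 0.08], [-0.27, 0.12], [-0.26, 0.15], [-0.23, 0.19], [-0.2, 0.22], [-0.17, 0.25], [-0.13, 0.27], [-0.09, 0.28]]
t 3.73 local [  0.8 126. ] 188.4 rot [1.7988e+02 2.0000e-02 9.9160e+01] F local [-0.  -1.1] 0.7 gap 0.41287815165233127
```

```bash
python3 -m jog '[[[-0.27,0,0,0,0,0,0],[-0.27,0,0,0,0,0,0],[-0.27,0,0.02,0,0,0,0],[-0.29,0,-0.05,0,0,0,0],[-0.3,0,-0.01,0,0,0,0],[-0.3,0,0.04,0,0,0,0]]]' >/dev/null; python3 w.py; python3 - <<'E'
from h import *
shot('scene','s1')
E
```

```text
t 4.47 local [ 0.  40.7] 186.3 rot [1.7999e+02 1.0000e-02 9.9210e+01] F local [1.1 1.5] 1.5 gap -0.2016677823891327
```

View pics/s1.png

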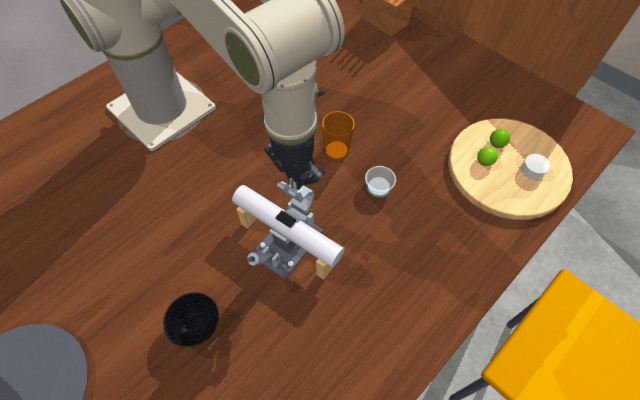

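The half is swinging over: its prongs are now at (292,188), with the fingers behind at (300,170). Nothing else has moved.

```bash
python3 -m jog '[[[-0.29,0,0.04,0,0,0,0],[-0.27,0,0.12,0,0,0,0],[-0.26,0,0.15,0,0,0,0],[-0.23,0,0.19,0,0,0,0],[-0.2,0,0.22,0,0,0,0],[-0.17,0,0.25,0,0,0,0],[-0.13,0,0.27,0,0,0,0],[-0.09,0,0.28,0,0,0,0],[0,0,0,0,0,0,0],[0,0,0,0,0,0,0]]]' >/dev/null; python3 w.py
```

```text
t 5.78 local [ -0.4 -39.7] 110.0 rot [-1.7995e+02 -4.0000e-02  9.9230e+01] F local [ 0.5 -0.5] 0.4 gap -0.006417829110370568
```

```bash
python3 -m jog '[[[-0.06,0,0.08,0,0,0,0],[-0.04,0,0.06,0,0,0,0],[0,0,0.04,0,0,0,0],[0,0,0,0,0,0,0]]]' >/dev/null; python3 w.py;python3 -m jog '[[[0,0,0.02,0,0,0,0],[0,0,0.02,0,0,0,0],[0,0,0,0,0,0,0]]]' >/dev/null; python3 w.py
```

```text
t 6.28 local [ -0.3 -45.1] 101.1 rot [-1.7998e+02 -1.0000e-02  9.9220e+01] F local [-0.1  1.2] 1.0 gap -0.324486514010994
t 6.65 local [ -0.1 -45.1] 99.3 rot [179.99  -0.    99.23] F local [ 0.3 -0.5] 0.6 gap 0.06000908760895977
```

```bash
for i in 1 2; do python3 w.py; done; python3 -m jog '[[[0,0,0.02,0,0,0,0],[0,0,0.02,0,0,0,0],[0,0,0,0,0,0,0]]]' >/dev/null; python3 w.py;python3 -m jog '[[[0,0,0.02,0,0,0,0],[0,0,0,0,0,0,0]]]' >/dev/null; python3 w.py
```

```text
t 6.65 local [ -0.1 -45.1] 99.3 rot [179.99  -0.    99.23] F local [ 0.3 -0.5] 0.6 gap 0.06000908760895977
t 6.65 local [ -0.1 -45.1] 99.3 rot [179.99  -0.    99.23] F local [ 0.3 -0.5] 0.6 gap 0.06000908760895977
t 7.03 local [ -0.1 -45.1] 97.2 rot [-1.800e+02 -1.000e-02  9.922e+01] F local [ 0.1 -0.5] 0.0 gap -0.1430704468830277
t 7.28 local [ -0.1 -45.1] 96.2 rot [-1.800e+02 -1.000e-02  9.923e+01] F local [-0.2 -0.3] -0.1 gap 0.25258931233140247
```

```bash
for i in 1; do python3 -m jog '[[[0,0,0.015,0,0,0,0],[0,0,0,0,0,0,0]]]' >/dev/null; python3 w.py; python3 -m jog '[[[0,0,0.015,0,0,0,0],[0,0,0,0,0,0,0]]]' >/dev/null; python3 w.py; done
```

```text
t 7.53 local [ -0.1 -45.1] 95.5 rot [-180.     -0.     99.22] F local [-0.2  0.4] -0.3 gap -0.1948410089285654
t 7.78 local [ -0.1 -45.1] 94.7 rot [-180.     -0.     99.23] F local [ 0.6 -0.5] -0.1 gap -0.07491739502802319
```

```bash
python3 -m jog '[[[0,0,0.015,0,0,0,0],[0,0,0,0,0,0,0]]]' >/dev/null; python3 w.py; python3 - <<'E'
from h import *
a,d,p=shot('scene','s2'); cv2.imwrite('pics/c2.png',cv2.resize(a[150:290,220:360,::-1],(560,560),interpolation=2))
E
```

```text
t 8.03 local [ -0.1 -45.1] 94.0 rot [-180.     -0.     99.23] F local [-0.2  1.1] -0.7 gap 0.2853210418268951
```

View pics/c2.png

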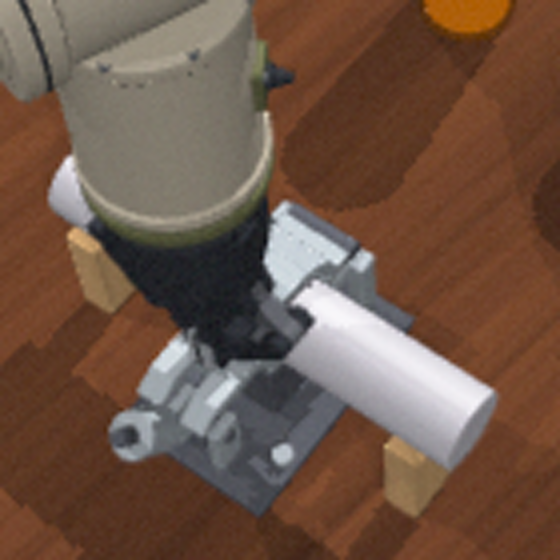

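The half is over the tube, with its prongs at (160,365) and (210,400) in the crop. The nut leans clear at (130,435), and the fingers are over the flange.

```bash
python3 -m jog '[[[0,0,0.014,0,0,0,0],[0,0,0,0,0,0,0]]]' >/dev/null; python3 w.py; python3 -m jog '[[[0,0,0.014,0,0,0,0],[0,0,0,0,0,0,0]]]' >/dev/null; python3 w.py
```

```text
t 8.32 local [ -0.1 -45.1] 93.4 rot [180.    -0.    99.23] F local [-0.4  0.4] 1.2 gap -0.36255806230795923
t 8.57 local [ -0.1 -45.1] 93.0 rot [1.7999e+02 1.0000e-02 9.9230e+01] F local [-2.5  0.4] 4.6 gap -0.00859321394348397
```

```bash
python3 -m jog '[[[0,0,0.014,0,0,0,0],[0,0,0,0,0,0,0]]]' >/dev/null; python3 w.py; python3 -m jog '[[[0,0,0.01,0,0,0,0],[0,0,0,0,0,0,0]]]' >/dev/null; python3 w.py
```

```text
t 8.82 local [  0.  -45.1] 92.6 rot [1.7999e+02 1.0000e-02 9.9230e+01] F local [-4.1  0.8] 8.7 gap 0.012527744809984701
t 9.07 local [  0.  -45.1] 92.4 rot [1.7999e+02 1.0000e-02 9.9230e+01] F local [-4.4  1.5] 9.7 gap -0.24776416965113346
```

```bash
python3 -m jog '[[[0,0,0.012,0,0,0,0],[0,0,0,0,0,0,0]]]' >/dev/null; python3 w.py; python3 -m jog '[[[0,0,0.01,0,0,0,0],[0,0,0,0,0,0,0]]]' >/dev/null; python3 w.py
```

```text
t 9.32 local [  0.  -45.2] 92.1 rot [1.7998e+02 1.0000e-02 9.9230e+01] F local [-6.3  2.5] 12.3 gap -0.1386355807324888
t 9.57 local [  0.1 -45.1] 91.9 rot [1.7998e+02 1.0000e-02 9.9230e+01] F local [-7.3  3.2] 15.8 gap -0.24126467839192148
```

```bash
python3 -m jog '[[[0,0,0.008,0,0,0,0],[0,0,0,0,0,0,0],[0,0,0,0,0,0,0]]]' >/dev/null; python3 w.py
```

```text
t 9.95 local [  0.1 -45.2] 91.8 rot [1.7998e+02 2.0000e-02 9.9230e+01] F local [-8.5  2.4] 18.8 gap 0.1480212237858617
```

```bash
python3 -m jog '[[[0,0,0,0,0,0,0],[0,0,0,0,0,0,0],[0,0,-0.1,0,0,0,0],[0,0,-0.5,0,0,0,0],[0,0,-0.8,0,0,0,0],[-0.6,0,-0.6,0,0,0,0],[-0.8,0,0,0,0,0,0],[-0.7,0,0,0,0,0,0],[0,0,0,0,0,0,0],[0,0,0,0,0,0,0]]]' >/dev/null; python3 w.py
python3 - <<'E'
from h import *
a,d,p=shot('scene','s3');b,_,_=shot('top','t3')
cv2.imwrite('pics/c3.png',np.hstack([cv2.resize(a[150:290,220:360,::-1],(400,400),interpolation=2),cv2.resize(b[140:280,300:440,::-1],(400,400),interpolation=2)]))
O=np.array([554.5,-33.4]);t=np.radians(9.3);M=np.array([[np.cos(t),np.sin(t)],[-np.sin(t),np.cos(t)]])
for f,w in(('s3',(225,350,150,280)),('t3',(300,425,140,275))):
    P,v,_=cloud(f);m=np.zeros(v.shape,bool);m[w[2]:w[3],w[0]:w[1]]=1;Q=P[m&v];L=np.c_[(Q[:,:2]-O)@M.T,Q[:,2]]
    for y in range(-130,-20,10):
        r=L[(abs(L[:,0])<30)&(L[:,1]//10*10==y)&(L[:,2]>60)&(L[:,2]<135)]
        if len(r): print(f,y,len(r),r.mean(0).round(),r[:,2].max().round(),r[:,0].min().round(),r[:,0].max().round())
E
```

```text
t 11.20 local [  -0.4 -149.7] 189.3 rot [-1.7996e+02 -5.0000e-02  9.9210e+01] F local [0.7 0. ] 0.0 gap -0.24733456336399878
s3 -120 39 [   3. -114.  107.] 120.0 -6.0 11.0
s3 -110 51 [   6. -105.  108.] 117.0 -2.0 13.0
s3 -100 43 [  7. -95. 101.] 116.0 -3.0 12.0
s3 -90 36 [  4. -84.  91.] 103.0 -13.0 21.0
s3 -80 90 [  1. -75.  87.] 94.0 -23.0 21.0
s3 -70 78 [ -0. -65.  92.] 96.0 -23.0 22.0
s3 -60 92 [  0. -55.  92.] 96.0 -23.0 22.0
s3 -50 94 [  1. -45.  92.] 96.0 -22.0 22.0
s3 -40 124 [  0. -34.  94.] 104.0 -23.0 22.0
s3 -30 164 [  4. -25. 103.] 116.0 -29.0 28.0
t3 -130 5 [  -0. -121.  116.] 119.0 -4.0 2.0
t3 -120 48 [  -2. -114.  110.] 122.0 -13.0 11.0
t3 -110 59 [  -2. -105.  109.] 115.0 -13.0 11.0
t3 -100 77 [ -3. -95. 101.] 114.0 -13.0 11.0
t3 -90 72 [ -1. -85.  88.] 101.0 -21.0 20.0
t3 -80 76 [ -1. -75.  84.] 94.0 -23.0 21.0
t3 -70 80 [ -1. -65.  92.] 96.0 -22.0 22.0
t3 -60 86 [ -1. -54.  92.] 96.0 -23.0 22.0
t3 -50 99 [ -2. -45.  92.] 97.0 -22.0 21.0
t3 -40 84 [ -1. -36.  94.] 105.0 -22.0 21.0
t3 -30 97 [ -3. -25. 108.] 116.0 -28.0 28.0
```

View pics/c3.png

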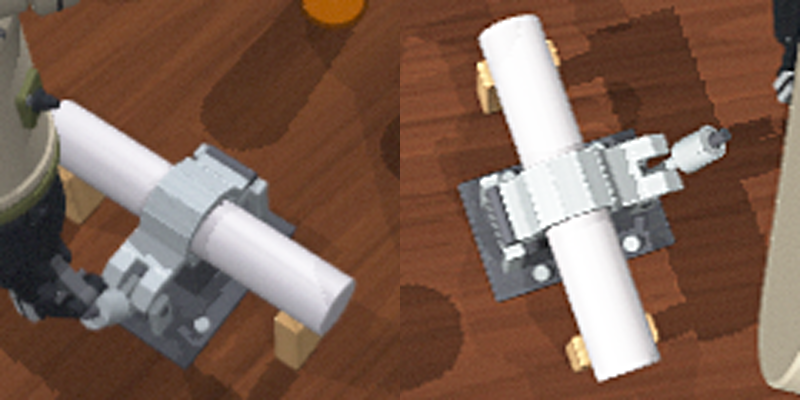

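The half is closed and its flange level. The nut still leans out, at (100,305) and (700,150), in line with the slot. Next the fingers go down beyond the nut.

```bash
python3 -m jog '[[[0,0.01,0.8,0,0,0,0],[0,0,0.7,0,0,0,0],[0,0,0.16,0,0,0,0],[0.1,0,0,0,0,0,0],[0.1,0,0,0,0,0,0],[0.1,0,0,0,0,0,0],[0.06,0,0,0,0,0,0],[0,0,0,0,0,0,0]]]' >/dev/null; python3 w.py;python3 -m jog '[[[0.06,0,0,0,0,0,0],[0.06,0,0,0,0,0,0],[0,0,0,0,0,0,0]]]' >/dev/null; python3 w.py
```

```text
t 12.30 local [   0.5 -131.9] 107.3 rot [1.7997e+02 1.0000e-02 9.9250e+01] F local [ 0.3 -0.8] -0.4 gap -0.09481123895107846
t 12.68 local [   0.2 -125.9] 106.9 rot [-1.7999e+02 -1.0000e-02  9.9230e+01] F local [-0.2  0.3] -0.4 gap -0.4800463477982914
```

```bash
for i in 1; do python3 -m jog '[[[0.06,0,0,0,0,0,0],[0.06,0,0,0,0,0,0],[0,0,0,0,0,0,0]]]' >/dev/null; python3 w.py;python3 -m jog '[[[0.05,0,0,0,0,0,0],[0.05,0,0,0,0,0,0],[0,0,0,0,0,0,0]]]' >/dev/null; python3 w.py;done
```

```text
t 13.05 local [   0.3 -119.8] 106.9 rot [-1.800e+02 -1.000e-02  9.924e+01] F local [ 0.4 -0.2] 0.1 gap 0.14333085833506254
t 13.43 local [   0.6 -115.7] 107.8 rot [1.7995e+02 8.0000e-02 9.9220e+01] F local [-1.9 -3. ] 4.3 gap 0.009423859025522788
```

```bash
python3 -m jog '[[[0.04,0,0,0,0,0,0],[0.04,0,0,0,0,0,0],[0,0,0,0,0,0,0]]]' >/dev/null; python3 w.py;python3 -m jog '[[[0.03,0,0,0,0,0,0],[0.03,0,0,0,0,0,0],[0,0,0,0,0,0,0]]]' >/dev/null; python3 w.py
```

```text
t 13.80 local [   1.1 -113.1] 109.1 rot [179.87   0.21  99.2 ] F local [-4.4 -7.6] 11.0 gap -0.4597461992939299
t 14.18 local [   1.4 -111. ] 110.1 rot [179.81   0.3   99.18] F local [ -5.4 -10.5] 14.9 gap 0.014323348701347193
```

The fingertips are rising with an upward reaction, so they are on top of the bolt end rather than the nut's side. I'll back off and check.

```bash
python3 -m jog '[[[-0.2,0,0,0,0,0,0],[-0.3,0,0,0,0,0,0],[-0.3,0,0,0,0,0,0],[-0.2,0,0,0,0,0,0],[0,0,0,0,0,0,0],[0,0,0,0,0,0,0]]]' >/dev/null; python3 w.py
python3 - <<'E'
from h import *
a,d,p=shot('scene','s4');b,_,_=shot('top','t4')
cv2.imwrite('pics/c4.png',np.hstack([cv2.resize(a[190:290,220:320,::-1],(400,400),interpolation=2),cv2.resize(b[150:250,340:440,::-1],(400,400),interpolation=2)]))
O=np.array([554.5,-33.4]);t=np.radians(9.3);M=np.array([[np.cos(t),np.sin(t)],[-np.sin(t),np.cos(t)]])
for f,w in(('s4',(225,350,150,280)),('t4',(300,425,140,275))):
    P,v,_=cloud(f);m=np.zeros(v.shape,bool);m[w[2]:w[3],w[0]:w[1]]=1;Q=P[m&v];L=np.c_[(Q[:,:2]-O)@M.T,Q[:,2]]
    for y in range(-130,-30,10):
        r=L[(abs(L[:,0])<30)&(L[:,1]//10*10==y)&(L[:,2]>60)&(L[:,2]<135)]
        if len(r): print(f,y,len(r),r.mean(0).round(),r[:,2].max().round(),r[:,0].min().round(),r[:,0].max().round())
E
```

```text
t 14.93 local [   0.2 -157.9] 106.7 rot [-1.7998e+02 -3.0000e-02  9.9220e+01] F local [0.3 0.3] -0.6 gap -0.09336262785775903
s4 -120 29 [  -0. -112.  112.] 122.0 -10.0 8.0
s4 -110 66 [   3. -105.  110.] 124.0 -13.0 12.0
s4 -100 64 [  4. -95. 108.] 117.0 -11.0 13.0
s4 -90 41 [  5. -85.  96.] 110.0 -19.0 20.0
s4 -80 88 [  1. -75.  88.] 94.0 -22.0 22.0
s4 -70 83 [  1. -65.  92.] 95.0 -23.0 21.0
s4 -60 91 [  0. -55.  92.] 96.0 -23.0 21.0
s4 -50 92 [  1. -45.  92.] 97.0 -21.0 22.0
s4 -40 122 [  1. -34.  94.] 103.0 -23.0 22.0
t4 -120 30 [  -1. -113.  114.] 123.0 -11.0 12.0
t4 -110 59 [  -2. -105.  112.] 123.0 -13.0 12.0
t4 -100 72 [ -3. -95. 108.] 117.0 -13.0 11.0
t4 -90 93 [ -2. -84.  92.] 110.0 -22.0 20.0
t4 -80 82 [ -0. -75.  84.] 95.0 -23.0 22.0
t4 -70 76 [ -1. -65.  92.] 96.0 -23.0 21.0
t4 -60 89 [ -1. -55.  92.] 96.0 -23.0 22.0
t4 -50 103 [ -1. -45.  92.] 96.0 -22.0 22.0
t4 -40 80 [ -2. -35.  95.] 105.0 -23.0 21.0
```

View pics/c4.png

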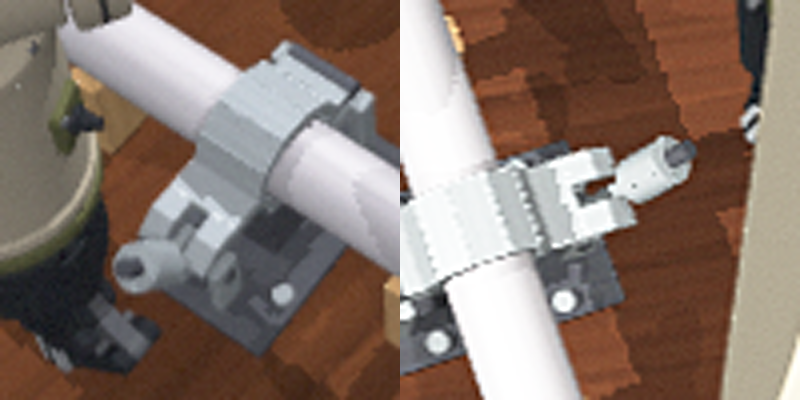

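The bolt now leans about 0.52 rad and its nut rests on the prongs' slope at (150,265). I'll go in lower, against the nut's side.

```bash
python3 -m jog '[[[0,0,0.27,0,0,0,0],[0.3,0,0,0,0,0,0],[0.2,0,0,0,0,0,0],[0.08,0,0,0,0,0,0],[0,0,0,0,0,0,0]]]' >/dev/null; python3 w.py;python3 -m jog '[[[0.04,0,0,0,0,0,0],[0.04,0,0,0,0,0,0],[0,0,0,0,0,0,0]]]' >/dev/null; python3 w.py;
```

```text
t 15.65 local [   0.6 -128.7] 93.9 rot [1.7997e+02 2.0000e-02 9.9280e+01] F local [0.3 0.2] -0.3 gap -0.15557950901010204
t 16.02 local [   0.6 -125.8] 94.0 rot [1.7995e+02 6.0000e-02 9.9210e+01] F local [-0.4 -3.6] 2.8 gap -0.2251569443548893
```

```bash
python3 -m jog '[[[0.04,0,0,0,0,0,0],[0.04,0,0,0,0,0,0],[0,0,0,0,0,0,0]]]' >/dev/null; python3 w.py;python3 -m jog '[[[0.03,0,0,0,0,0,0],[0.03,0,0,0,0,0,0],[0,0,0,0,0,0,0]]]' >/dev/null; python3 w.py;
```

```text
t 16.40 local [   0.2 -120.8] 93.3 rot [-1.7999e+02 -2.0000e-02  9.9240e+01] F local [ 0.1 -1.5] 0.9 gap -0.19029633886870312
t 16.77 local [   0.3 -118. ] 93.5 rot [-180.      0.     99.23] F local [ 0.3 -1.6] 0.3 gap 0.10875786974575087
```

```bash
python3 -m jog '[[[0.04,0,0,0,0,0,0],[0.04,0,0,0,0,0,0],[0,0,0,0,0,0,0]]]' >/dev/null; python3 w.py;python3 -m jog '[[[0.03,0,0,0,0,0,0],[0.03,0,0,0,0,0,0],[0,0,0,0,0,0,0]]]' >/dev/null; python3 w.py;
```

```text
t 17.15 local [   0.6 -115.7] 94.5 rot [1.7993e+02 1.6000e-01 9.9210e+01] F local [-1.3 -8.7] 5.9 gap 0.17043970588549925
t 17.52 local [   0.8 -114. ] 95.4 rot [179.89   0.29  99.18] F local [ -4.2 -12.6] 8.1 gap 0.009387122501532258
```

```bash
python3 -m jog '[[[0.03,0,0,0,0,0,0],[0.03,0,0,0,0,0,0],[0,0,0,0,0,0,0]]]' >/dev/null; python3 w.py
```

```text
t 17.90 local [   1.  -112.5] 96.2 rot [179.84   0.43  99.15] F local [ -4.3 -18.5] 11.1 gap -0.14475913647146654
```

The upward force is friction: the nut climbs past the fingers as the bolt rises. I'll back off, start lower, and lift while pushing.

```bash
python3 -m jog '[[[-0.2,0,0,0,0,0,0],[-0.1,0,0.08,0,0,0,0],[0,0,0.06,0,0,0,0],[0.1,0,0,0,0,0,0],[0,0,0,0,0,0,0]]]' >/dev/null; python3 w.py;python3 -m jog '[[[0.04,0,-0.02,0,0,0,0],[0.04,0,-0.02,0,0,0,0],[0.03,0,-0.02,0,0,0,0],[0,0,0,0,0,0,0]]]' >/dev/null; python3 w.py
```

```text
t 18.52 local [   0.2 -117.1] 86.1 rot [-1.7996e+02 -4.0000e-02  9.9280e+01] F local [-0.  -0.3] 0.9 gap 0.16122391446342935
t 19.02 local [   0.4 -112.8] 89.7 rot [1.7998e+02 3.0000e-02 9.9220e+01] F local [ 0.3 -2.7] -1.2 gap 0.06923356594135022
```

Much lower force at the same place. I'll continue diagonally.

```bash
python3 -m jog '[[[0.03,0,-0.02,0,0,0,0],[0.03,0,-0.02,0,0,0,0],[0,0,0,0,0,0,0]]]' >/dev/null; python3 w.py;python3 -m jog '[[[0.03,0,-0.02,0,0,0,0],[0.02,0,-0.014,0,0,0,0],[0,0,0,0,0,0,0]]]' >/dev/null; python3 w.py
```

```text
t 19.40 local [   0.5 -109.6] 91.9 rot [1.7997e+02 1.0000e-02 9.9220e+01] F local [-0.  -2.3] 0.9 gap 0.14145764404402117
t 19.77 local [   0.5 -107.1] 93.4 rot [1.7998e+02 1.0000e-02 9.9230e+01] F local [ 0.6 -4.6] 1.1 gap 0.1905408585079449
```

```bash
python3 -m jog '[[[0.03,0,-0.018,0,0,0,0],[0.03,0,-0.018,0,0,0,0],[0,0,0,0,0,0,0]]]' >/dev/null; python3 w.py;python3 -m jog '[[[0.03,0,-0.018,0,0,0,0],[0.03,0,-0.018,0,0,0,0],[0,0,0,0,0,0,0]]]' >/dev/null; python3 w.py
```

```text
t 20.15 local [   0.4 -103.9] 95.1 rot [ 1.7999e+02 -1.0000e-02  9.9240e+01] F local [ 0.1 -4.5] 1.3 gap -0.13951429016688882
t 20.52 local [   0.2 -100.7] 96.6 rot [-1.7998e+02 -3.0000e-02  9.9240e+01] F local [ 0.5 -3.3] -0.4 gap 0.23881116350770623
```

```bash
python3 -m jog '[[[0.03,0,-0.018,0,0,0,0],[0.03,0,-0.018,0,0,0,0],[0,0,0,0,0,0,0]]]' >/dev/null; python3 w.py
```

```text
t 20.90 local [  0.1 -97.7] 98.3 rot [-1.7997e+02 -3.0000e-02  9.9240e+01] F local [-0.2 -1.5] -0.6 gap -0.15813061717726704
```

```bash
python3 -m jog '[[[0.03,0,-0.012,0,0,0,0],[0.03,0,-0.012,0,0,0,0],[0,0,0,0,0,0,0]]]' >/dev/null; python3 w.py;python3 -m jog '[[[0.02,0,-0.01,0,0,0,0],[0.02,0,-0.01,0,0,0,0],[0,0,0,0,0,0,0]]]' >/dev/null; python3 w.py
```

```text
t 21.27 local [  0.2 -94.8] 99.7 rot [-1.7999e+02 -2.0000e-02  9.9230e+01] F local [-1.3 -0.9] -0.6 gap -0.088740063317352
t 21.65 local [  0.3 -93. ] 100.8 rot [-180.     -0.     99.23] F local [ 0.8 -1.1] -1.0 gap 0.2792113445821068
```

```bash
python3 - <<'E'
from h import *
a,d,p=shot('scene','s5');b,_,_=shot('top','t5')
cv2.imwrite('pics/c5.png',np.hstack([cv2.resize(a[190:290,220:320,::-1],(400,400),interpolation=2),cv2.resize(b[150:250,340:440,::-1],(400,400),interpolation=2)]))
E
```

```text
(no output)
```

View pics/c5.png

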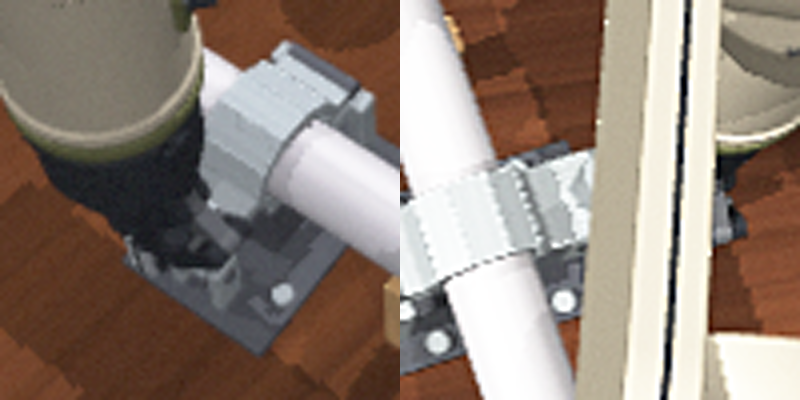

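The arm hides the nut in both views. I'll continue by force.

```bash
python3 -m jog '[[[0.02,0,-0.008,0,0,0,0],[0.02,0,-0.008,0,0,0,0],[0,0,0,0,0,0,0]]]' >/dev/null; python3 w.py;python3 -m jog '[[[0.02,0,-0.005,0,0,0,0],[0.02,0,-0.005,0,0,0,0],[0,0,0,0,0,0,0]]]' >/dev/null; python3 w.py
```

```text
t 22.12 local [  0.4 -91. ] 101.6 rot [180.    -0.    99.23] F local [-0.7 -1. ] -0.8 gap 0.1310221288220309
t 22.50 local [  0.4 -89. ] 102.1 rot [180.    -0.    99.24] F local [-0.1 -1.1] -1.1 gap -0.2707547860841855
```

```bash
python3 -m jog '[[[0.02,0,-0.005,0,0,0,0],[0.01,0,-0.005,0,0,0,0],[0,0,0,0,0,0,0]]]' >/dev/null; python3 w.py
```

```text
t 22.88 local [  0.4 -87.5] 102.6 rot [ 1.800e+02 -1.000e-02  9.923e+01] F local [-0.2 -2.1] -1.6 gap -0.010395854949288848
```

```bash
python3 -m jog '[[[0.02,0,-0.005,0,0,0,0],[0.02,0,-0.005,0,0,0,0],[0,0,0,0,0,0,0]]]' >/dev/null; python3 w.py;python3 -m jog '[[[0.02,0,0,0,0,0,0],[0,0,0,0,0,0,0]]]' >/dev/null; python3 w.py
```

```text
t 23.25 local [  0.4 -85.5] 103.1 rot [180.    -0.    99.23] F local [-0.  -1.7] -1.5 gap -0.2892788288896001
t 23.50 local [  0.4 -84.9] 103.2 rot [1.7999e+02 3.0000e-02 9.9220e+01] F local [ 0.  -3.3] -0.8 gap 0.0831734229349617
```

```bash
python3 -m jog '[[[0.02,0,0,0,0,0,0],[0,0,0,0,0,0,0]]]' >/dev/null; python3 w.py
```

```text
t 23.75 local [  0.4 -84.7] 103.3 rot [1.7998e+02 1.0000e-01 9.9210e+01] F local [ 0.1 -7. ] -2.2 gap -0.13284487334238057
```

It stops at TCP y about -85, where the upright nut's side should be. I'll push slightly more, then retreat and look.

```bash
python3 -m jog '[[[0.015,0,0,0,0,0,0],[0,0,0,0,0,0,0]]]' >/dev/null; python3 w.py; python3 -m jog '[[[-0.1,0,0,0,0,0,0],[-0.3,0,0,0,0,0,0],[-0.8,0,-0.3,0,0,0,0],[-0.8,0,-0.8,0,0,0,0],[-0.6,0,-0.8,0,0,0,0],[0,0,-0.8,0,0,0,0],[0,0,0,0,0,0,0],[0,0,0,0,0,0,0]]]' >/dev/null; python3 w.py;  python3 - <<'E'
from h import *
a,d,p=shot('scene','s6');b,_,_=shot('top','t6')
cv2.imwrite('pics/c6.png',np.hstack([cv2.resize(a[190:290,220:320,::-1],(400,400),interpolation=2),cv2.resize(b[150:250,320:420,::-1],(400,400),interpolation=2)]))
O=np.array([554.5,-33.4]);t=np.radians(9.3);M=np.array([[np.cos(t),np.sin(t)],[-np.sin(t),np.cos(t)]])
for f,w in(('s6',(225,350,150,280)),('t6',(300,425,140,275))):
    P,v,_=cloud(f);m=np.zeros(v.shape,bool);m[w[2]:w[3],w[0]:w[1]]=1;Q=P[m&v];L=np.c_[(Q[:,:2]-O)@M.T,Q[:,2]]
    r=L[(abs(L[:,0])<16)&(L[:,1]<-40)&(L[:,1]>-100)&(L[:,2]>120)];print(f,'nut top',len(r),r.mean(0).round(1),r.min(0).round(),r.max(0).round())
    r=L[(abs(L[:,0])<22)&(L[:,1]<-33)&(L[:,1]>-46)&(L[:,2]>85)];print('flange z',np.median(r[:,2]))
E
```

```text
t 24.00 local [  0.4 -84.6] 103.4 rot [1.7997e+02 1.6000e-01 9.9190e+01] F local [-0.3 -9.3] -1.8 gap 0.11298454629317914
t 25.00 local [  -0. -213.] 237.5 rot [-1.7998e+02 -3.0000e-02  9.9220e+01] F local [-0.2 -0. ] 0.2 gap -0.1879594212152339
s6 nut top 123 [  0.8 -60.3 126.8] [-13. -72. 120.] [ 12. -46. 138.]
flange z 92.64707470240444
t6 nut top 127 [ -1.3 -60.1 126.1] [-13. -73. 120.] [ 12. -48. 139.]
flange z 91.8660588155293
```

View pics/c6.png

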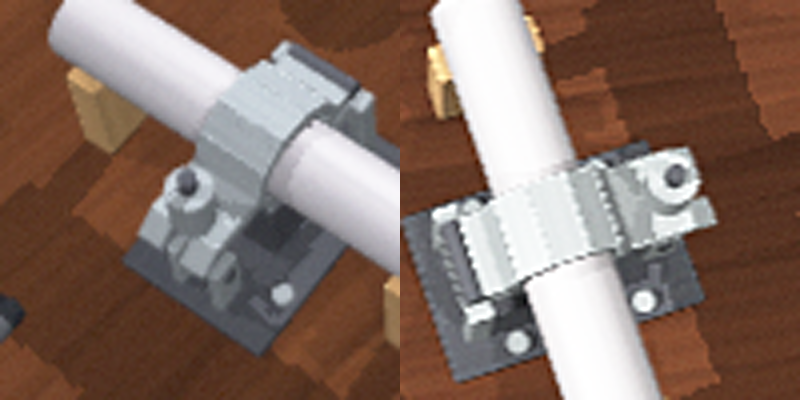

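The bolt stands upright in the slot with its nut on the prongs at (188,200) and (675,180), centred at y -60 mm. The flange is level and the arm is clear.

```bash
python3 -c "
from bench import job
print(job.hand_in())"
```

```text
the job is handed in; nothing more can be done
None
```

The coupler is closed, with the bolt upright in the slot, and the job is handed in. It reported no verdict. The arm finished about 25 s into the 61 s allowed.

- **Closing the half:** I swung it over the tube with the shut fingers and pressed the flange. The wrist read 18.8 N vertical, 20.8 N in total, held for over 0.1 s.
- **Bolt, first two tries:** These went badly. First the fingertips sat on top of the nut (about 19 N). Then friction built up as the nut climbed past them (about 22 N). Both stayed under 25 N, so I backed off each time.
- **Bolt, third try:** Going in lower and lifting while pushing took it to its stop with no more than about 9.5 N.
- **Last checks:** After retreating, both cameras showed the nut upright on the flange, with its centre about 60 mm to the -y side of the tube's axis (nominal 62 mm). The flange's upper face was level at about 92 mm, and the wrist force was about 0 N with the arm well clear.
- **Not checked directly:** I had no reading of the nut's force on the flange or of the two joint angles; these are inferred from the pictures and depth. I also did not re-measure the bowl, ramekin and tumbler at the end, but the arm kept well away from them.

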